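# Fit the two-piece tube block into the bench shaker

## Task

Fit the two tube blocks into the springy tray of the bench shaker, ready for a run. Put the bare-metal rear block in first: set its keyholes over the two screw heads and slide it back, under the heads, until it clicks in and stops at the tray's back wall. Then, holding the blue front block tilted, hook its tongues under the rear block's front edge and press its front down until it lies flat and the spring catch has snapped back over it; let go, and leave the cool rack, the media bottle and the teal carton where they are.

Things in the scene. Friction and masses are not known exactly. Their poses are not given: they have to be found in the camera images.
- shaker: bench shaker, fixed to the bench: white housing 204 x 160 mm, console with two knobs at its front, grey metal tray on rubber mounts on top. Origin on the bench under the housing, 12 mm in front of the tray's rest position; x points from the console (front) to the back, y left, z up. The tray gives: about 0.5 mm per N to front and back (at most 5 mm, springs back)
- tray_floor (a point): centre of the grey tray's flat floor (moves with the tray), 60 mm above the bench at rest; axes as the shaker's. Inside 124 mm long (x -62 to +62), 100 mm wide (y -50 to +50); walls 5 mm thick, 12.5 mm high, tops rounded by 2.5 mm. Front wall: 28 mm gap for the catch. Pressed with over 2 to 7 N (by load) the tray sinks 0.5 mm per N, at most 8 mm, and rises again
- rear_home (a point): where the rear block's origin is when fully home: on the tray floor, 27 mm behind its centre; block axes along the tray's. It drops over the screws only 14 mm in front of this point (1 mm play) and is then slid +14 mm in x to the back wall. On the way two spring plungers in the side walls (x = +54) resist with about 8 to 14 N, then click into notches of its flange
- front_home (a point): where the front block's origin is when fully home: on the tray floor, 35 mm in front of its centre (0.75 mm play to front and back, 1.25 mm sideways); axes of the block then lie along the tray's
- screw_left (a point): top of the left shoulder screw, in the tray at x = +25, y = +37 mm, 12 mm over the tray floor. Head 11 mm across with bevelled top (6.8 mm across at the top), its underside 7.5 mm over the floor; shank 6 mm thick
- screw_right (a point): top of the right shoulder screw, same make, in the tray at x = +9, y = -37 mm
- rear_block: rear tube block, bare aluminium, about 0.3 kg. Flange 70 (x) x 97 (y) x 6 mm; origin at the centre of its underside, x to its back, z up. On the flange a block with 12 wells, x -21 to +33, y -24 to +24 (48 mm wide: grip it across y), its top 50 mm over the underside. The flange beside it has the keyholes and, near its back corners, two edge notches
- keyhole_left (a point): centre of the left keyhole's entry on the rear block's underside, at x = +12, y = +37 mm in the block's frame; the right one is at x = -4, y = -37. Entry openings 14 mm across; from each an 8 mm wide slot runs to the front (-x), ending 19 mm from the entry's centre
- bridge (a point): middle of the rear block's front edge (x = -35 mm in its frame), 8.5 mm over the underside: the lower face of a bridge 4.5 mm thick (top at 13 mm). Under it two pockets open to the front, 11 mm deep and 8.5 mm high: wide one y +4 to +30, narrow one y -26 to -12 mm
- front_block: front tube block, blue, about 0.24 kg. Plate 52.5 (x) x 97 (y) x 5 mm; origin at the centre of the plate's underside, x to its back, z up. On the plate a block with 12 small wells, x -22 to +10, y -23 to +23 (46 mm wide: grip it across y), its top 45 mm over the underside. Two unequal tongues stand out of its back edge (x = +26.25)
- tongue_ends (a point): end of the front block's tongues: x = +35.25 mm, y = 0, on its underside. Tongues 9 mm long, 4.5 mm thick, tips narrowed: wide one y +5.25 to +28.75, narrow one y -24.75 to -13.25. They go under the bridge only with the block tilted 15 to 22 degrees, back low, front high, as front wall and catch block a level approach; then its front is lowered and pressed past the catch
- catch (a joint): spring catch in the middle of the tray's front wall (steel with red thumb tab): 0 = closed, grows as it is pushed outward, to the front (m, at most 0.008). Its spring gives 1 N closed, 3 N when 4 mm out. The plate's front edge pressed down on its sloping nose (about 8 to 14 N there, up to 22 N at the block's middle) pushes it 4 mm out; then it snaps back over the plate
- catch_nose (a point): tip of the catch's nose, on its underside 6.5 mm over the tray floor, at x = -58 mm in the tray when closed; nose 22 mm wide, its slope rises to 14.5 mm over the floor at the front wall; the red tab outside the wall reaches 12 mm over the floor
- pcr_rack: blue cool rack with small tubes, 88 x 127 x 24 mm, bystander; origin under its centre
- media_bottle: square media bottle with white cap, 50 x 50 x 97 mm, bystander; origin under its centre
- kit_carton_lower: teal reagent carton, 98 x 113 x 60 mm, bystander; origin under its centre

How it is judged:
By the outcome, as a careful person would: the job done as asked, in the order asked, and still so for the second after the job is handed in, with the robot touching nothing.
It also fails if it takes over 61 s, if anything falls off the work surface, if the arm or the gripper's body presses on something with over 40 N, if the wrist force passes 120 N, or if a joint passes its speed limit or range.

## Robot

A 6-joint arm with a two-finger parallel gripper is mounted at the origin on a cart in front of the work surface, level with it; the furniture and walls round the work are solid. World frame = base frame: x ahead of the robot, y to its left, z up, the work surface at z = 0. Lengths are in m, angles in rad, forces in N, time in s.
With the tool pointing down it reaches from about 0.3 to 0.875 m from the base axis. Payload 6.4 kg.
Tool frame: the origin (TCP) lies at the very end of the fingers, on their centre line; the grasp point (between the pads) lies 19 mm behind it; z points along the fingers, y is the line along which they close (so a half turn about z gives the same grasp; the last joint's range is limited). The gripper opens to 85 mm and grips with 20 to 120 N. Pads are 22 mm wide; open, the fingers measure 114 mm over their backs; the gripper's body (76 mm by 85 mm) begins 54 mm behind the grasp point. The pads swing forward as they close: fully open they stand 13 mm farther back than shut.
Start: joints at [-1.453, 0.181, 1.607, -0, 1.354, -0.206], TCP at [0.183, -0.545, 0.231] pointing down, gripper open.
Joint ranges: [-2.99, 2.99], [-0.89, 2.07], [0.3, 2.58], [-1.14, 4.28], [0, 2.63], [-3.12, 3.12]. Speed limits (rad/s): [2.57, 2.57, 3.01, 3.14, 3.14, 3.14].

## Interface

Orientations are given as a unit quaternion [x, y, z, w].
In Python, from plant import status, imaging, order gives the robot as it stands.
- The arm moves only by the tool arm_command, never from a script. Its argument "rows" is a list of rows, each an object with "translation": the shift along the tool's x, y, z in m, a list of three; "angular": the turn, a rotation vector about the tool's x, y, z in degrees, a list of three; "fingers": the opening, from -1 (shut) to 1 (fully open), so that 0 is half open. In form: [{"translation": [tx, ty, tz], "angular": [wx, wy, wz], "fingers": fingers}, ...]. A call has exactly 10 rows; each row is the pose to reach, as a shift and turn from the pose commanded when the call began, along the tool's axes at that moment; what a row does not reach only later rows make up. A row lasts 1/8 s, in which the tool goes at most 62.5 mm and 10.7 degrees, less where a joint would pass 70% of its speed; a pose out of reach is approached as far as the arm can. A call with a gripper value outside its range is refused whole. The fingers move at their own pace and stop on an object; "squeeze" is the grip in N (left out, the last holds). Time passes only in rows, so rows that repeat a pose let the fingers close, or fill a call up. It gives the time, the measured TCP pose, the force, the opening and the grip force at its end, in the units of the state.
- status.get_state(): the state, without advancing time (a new reading comes with each control period).
- imaging.capture(name): name is "scene" or "top"; returns a dict with "image" (480x640x3 uint8, red, green, blue), "range_z" (480x640 float32, m along the optical axis (not along the pixel's ray), 0 where there is no reading), "K" (3x3 intrinsics, pixels), "rvec" (rotation vector, rad) and "tvec" (3), from world to camera coordinates, as OpenCV has them. Camera axes: x right, y down, z forward; pixel columns grow to the right and rows downward; lengths in m; the calibration is good to about 2 mm. A picture is of the moment at which its call begins.
- order.hand_in(): hands the job in; it is judged then, once.
The state is a dict: "time_s": time; "q": joint angles; "joint_velocities": joint speeds; "joint_efforts": joint torques, N m; "position": TCP position; "orientation": TCP orientation; "force": force on the tool from outside, world axes, zero at the start; "ft_torque": the same for the moment, N m; "grip_width": opening from 0.0 (shut) to 1.0 (fully open); "finger_force": force on a finger pad.
Only numpy, scipy, OpenCV 4.12 (cv2) and the standard library are available. Lean on these libraries where they do the work, as an engineer would, in place of code of your own. Each camera call takes 0.05 s, during which the arm holds its last target. There are 200 camera calls.

## Working session

There is one attempt and no reset: what is moved stays moved. The work goes in short steps, Python scripts to look and compute and a tool call to move; the robot and the scene stay as the last step left them, time stands still between calls to the robot, and variables do not carry over. Pictures are saved under pics/ and viewed, at most 10 in all, crops included, and the job is handed in when it is done.

Besides the shell and the picture viewer there is one more tool, called after "Emit:" as name([rows], argument=value, ...), one row to a line, values as JSON. arm_command: Moves the arm, as the interface text tells. Its arguments: {"type":"object","properties":{"rows":{"type":"array"},"squeeze":{"type":"number"}},"required":["rows"]}

```bash
mkdir -p pics; ls; python3 - <<'E'
from plant import status, imaging
import cv2,numpy as np
s=status.get_state(); print({k:np.round(v,3).tolist() for k,v in s.items()})
for n in("scene","top"):
    c=imaging.capture(n); cv2.imwrite(f"pics/{n}0.png",c["image"][:,:,::-1]); np.savez(f"{n}0.npz",**c)
    R=cv2.Rodrigues(np.array(c["rvec"]))[0]; print(n,c["K"],(-R.T@np.ravel(c["tvec"])).round(3),R.round(3), (c["range_z"]>0).mean())
E
```

```text
pics
{'time_s': 0.0, 'q': [-1.453, 0.182, 1.608, 0.0, 1.354, -0.206], 'joint_velocities': [-0.002, 0.001, 0.001, -0.001, -0.002, -0.0], 'joint_efforts': [-0.001, -44.488, -35.133, -0.001, 0.009, -0.0], 'position': [0.183, -0.545, 0.23], 'orientation': [0.987, 0.161, 0.0, -0.001], 'force': [-0.967, 0.212, 0.283], 'ft_torque': [-0.023, 0.045, -0.003], 'finger_force': 0.0, 'grip_width': 1.001}
scene [[624.6988792   0.        325.0976325]
 [  0.        624.6988792 236.1804865]
 [  0.          0.          1.       ]] [-0.187  1.31   0.938] [[-0.876 -0.482  0.01 ]
 [-0.235  0.409 -0.882]
 [ 0.421 -0.775 -0.472]] 0.9960319010416666
top [[552.8024775    0.         319.08959842]
 [  0.         552.8024775  241.21166701]
 [  0.           0.           1.        ]] [ 0.312 -0.067  1.66 ] [[-0.015 -1.    -0.013]
 [-0.989  0.017 -0.148]
 [ 0.149  0.01  -0.989]] 0.9959309895833334
```

View pics/scene0.png

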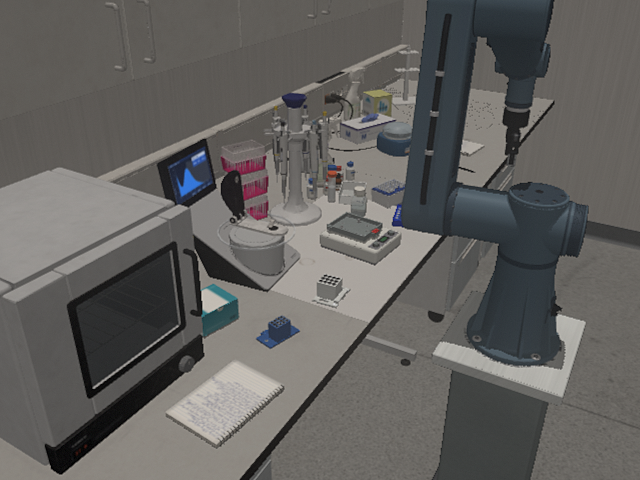

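View pics/top0.png

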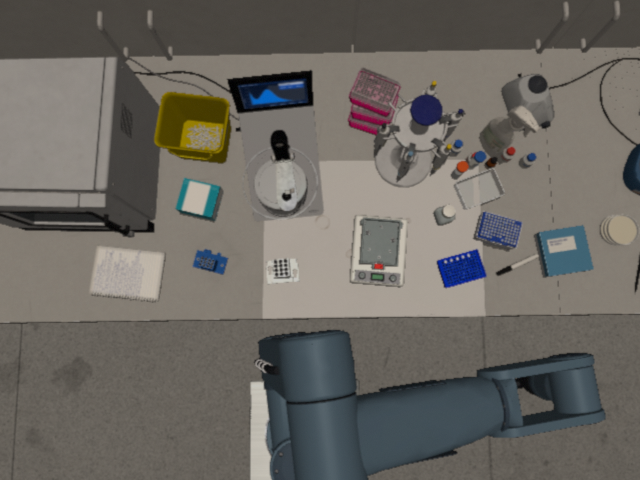

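Scene: shaker at (360,235), rear block at (328,288), front block at (278,332). Top: shaker at (380,250), rear block at (282,270), front block at (210,261). I'll zoom in on all three.

```bash
python3 - <<'E'
import cv2,numpy as np
t=cv2.imread("pics/top0.png"); s=cv2.imread("pics/scene0.png")
def cr(im,x,y,w,h,W,H): return cv2.resize(im[y:y+h,x:x+w],(W,H),interpolation=cv2.INTER_NEAREST)
a=np.hstack([cr(t,340,205,80,90,267,300),cr(t,260,250,50,56,267,300),cr(t,186,238,50,56,266,300)])
b=np.hstack([cr(s,310,200,100,70,400,280),cr(s,305,265,50,70,200,280),cr(s,250,305,50,70,200,280)])
cv2.imwrite("pics/c1.png",np.vstack([a,b]))
E
```

```text
(no output)
```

View pics/c1.png

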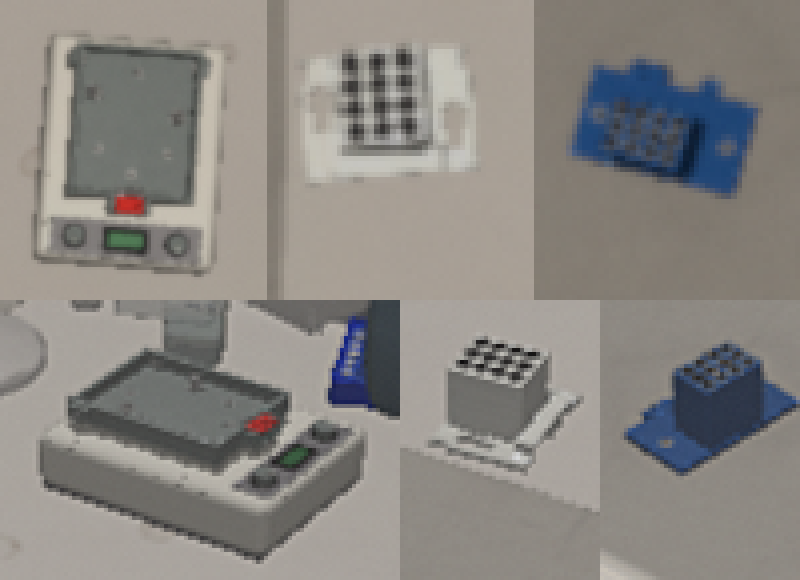

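```bash
cat > h.py <<'E'
import cv2,numpy as np
def world(c):
    R=cv2.Rodrigues(np.array(c["rvec"]))[0];t=np.ravel(c["tvec"]);K=c["K"]
    v,u=np.mgrid[0:480,0:640]; z=c["range_z"].astype(float)
    P=np.stack([(u-K[0,2])/K[0,0]*z,(v-K[1,2])/K[1,1]*z,z],-1)
    return (P-t)@R
def cast(c,uv,h):
    R=cv2.Rodrigues(np.array(c["rvec"]))[0];t=np.ravel(c["tvec"]);K=c["K"]
    uv=np.atleast_2d(uv).astype(float)
    d=np.c_[(uv-K[:2,2])/[K[0,0],K[1,1]],np.ones(len(uv))]@R; o=-R.T@t
    return o+d*((h-o[2])/d[:,2])[:,None]
def proj(c,p): return cv2.projectPoints(np.atleast_2d(np.float64(p)),np.array(c["rvec"]),np.array(c["tvec"]),c["K"],None)[0][:,0]
E
python3 - <<'E'
from h import *
C={n:dict(np.load(f"{n}0.npz")) for n in("top","scene")}
cent={"tray":(380,250),"rear":(282,270),"front":(210,261)}
T=C["top"]
for k,uv in cent.items():
    p0=cast(T,uv,.05 if k!="tray" else .06)[0]
    for n,c in C.items():
        W=world(c); near=np.hypot(W[...,0]-p0[0],W[...,1]-p0[1])<(.11 if k=="tray" else .075)
        h=np.histogram(W[...,2][near],np.arange(-.004,.09,.002))
        print(k,n,"zhist",[(round(b*1000),int(a)) for a,b in zip(*h) if a>12])
        for lo,hi in {"tray":[(.067,.08),(.054,.065)],"rear":[(.045,.056),(.003,.012)],"front":[(.040,.05),(.0027,.009)]}[k]:
            m=near&(W[...,2]>lo)&(W[...,2]<hi)
            m=m.astype(np.uint8); nl,L,st,ce=cv2.connectedComponentsWithStats(m)
            if nl<2: continue
            m=L==1+np.argmax(st[1:,4]); zz=np.median(W[...,2][m])
            uvs=np.argwhere(m)[:,::-1]; q=cast(c,uvs,zz)[:,:2]*1000
            r=cv2.minAreaRect(q.astype(np.float32))
            print("   ",round(zz*1000,1),m.sum(),"cen",q.mean(0).round(1),"rect",np.round(r[0],1),np.round(r[1],1),round(r[2],2))
E
```

```text
tray top zhist [(-4, 80), (-2, 110), (0, 146), (2, 114), (4, 89), (6, 47), (8, 19), (36, 16), (38, 28), (40, 61), (42, 95), (44, 212), (46, 301), (48, 316), (50, 287), (52, 237), (54, 231), (56, 276), (58, 306), (60, 303), (62, 234), (64, 161), (66, 102), (68, 79), (70, 91), (72, 70), (74, 65), (76, 28)]
    72.4 170 cen [ 586.2 -218.8] rect [ 558.5 -231.7] [119.3 120.6] 88.49
    59.9 1223 cen [ 547.2 -228.8] rect [ 538.7 -227.9] [102.5 145.7] 83.56
tray scene zhist [(-4, 40), (-2, 88), (0, 91), (2, 70), (4, 41), (6, 35), (8, 20), (10, 21), (12, 20), (14, 29), (16, 41), (18, 29), (20, 25), (22, 35), (24, 26), (26, 32), (28, 40), (30, 40), (32, 31), (34, 31), (36, 42), (38, 37), (40, 35), (42, 53), (44, 101), (46, 190), (48, 208), (50, 132), (52, 61), (54, 54), (56, 102), (58, 193), (60, 178), (62, 111), (64, 84), (66, 71), (68, 83), (70, 70), (72, 71), (74, 19)]
    70.9 279 cen [ 540.9 -227.1] rect [ 538.3 -225.6] [122.6 151.1] 83.35
    60.2 481 cen [ 551.2 -243.1] rect [ 553.3 -248.9] [ 99.3 121.7] 84.08
rear top zhist [(-4, 158), (-2, 233), (0, 266), (2, 268), (4, 205), (6, 111)
[... 651 characters left out ...]
5.8] rect [468.6  90.4] [83.1 65.5] 16.82
front top zhist [(-4, 192), (-2, 279), (0, 310), (2, 294), (4, 209), (6, 112), (8, 73), (10, 42), (12, 13), (40, 18), (42, 26), (44, 46), (46, 31), (48, 19)]
    45.2 137 cen [497.3 282.3] rect [496.7 281.1] [47.  32.1] 74.72
    5.0 142 cen [503.7 253.3] rect [507.  253.2] [82.4 55.6] 12.96
front scene zhist [(-4, 153), (-2, 338), (0, 381), (2, 237), (4, 128), (6, 76), (8, 25), (10, 16), (14, 17), (16, 15), (18, 13), (22, 24), (26, 14), (28, 17), (30, 15), (34, 19), (38, 16), (40, 18), (42, 43), (44, 62), (46, 48)]
    44.8 182 cen [492.6 283.5] rect [492.  283.5] [49.7 37.7] 73.67
    5.1 283 cen [498.7 295.1] rect [501.  283.9] [107.1  66.9] 72.57
```

```bash
python3 - <<'E'
import cv2,numpy as np
t=cv2.imread("pics/top0.png"); s=cv2.imread("pics/scene0.png")
def cr(im,x,y,w,h,k):
    c=cv2.resize(im[y:y+h,x:x+w],None,fx=k,fy=k,interpolation=cv2.INTER_CUBIC)
    c=cv2.convertScaleAbs(c,alpha=1.3)
    for i in range(0,w,10): cv2.putText(c,str(x+i),(i*k,10),0,.35,(0,255,255)); cv2.line(c,(i*k,0),(i*k,4),(0,255,255))
    for i in range(0,h,10): cv2.putText(c,str(y+i),(0,i*k+4),0,.35,(0,255,255))
    return c
a=cr(t,348,212,64,76,6); b=cr(s,316,205,80,60,5)
o=np.zeros((max(a.shape[0],b.shape[0]),a.shape[1]+b.shape[1],3),np.uint8); o[:a.shape[0],:a.shape[1]]=a; o[:b.shape[0],a.shape[1]:]=b
cv2.imwrite("pics/c2.png",o); print(o.shape)
E
```

```text
(456, 784, 3)
```

View pics/c2.png

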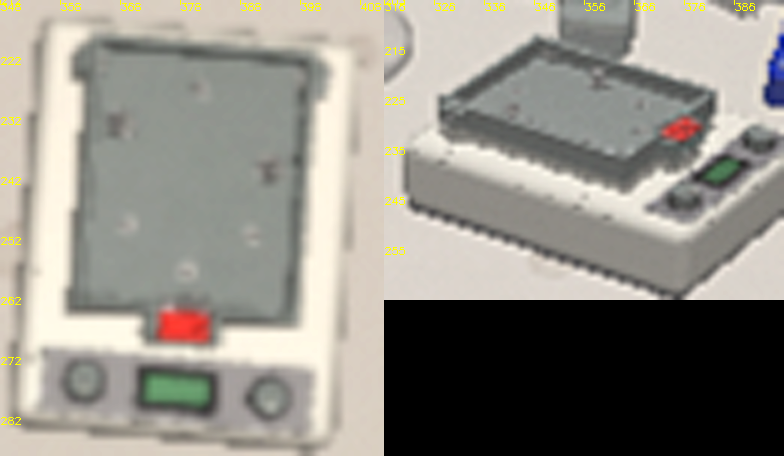

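```bash
cat > seg.py <<'E'
from h import *
def edge(c,axis,rng,guess,rising,h,thr=None,chan=None,span=4):
    """subpixel brightest-gradient crossing; axis 'u': scan along u for each row in rng; guess(row)->u"""
    g=c["image"].astype(float).mean(2) if chan is None else chan
    pts=[]
    for r in rng:
        g0=guess(r); lo=int(round(g0))-span; idx=np.arange(lo,lo+2*span+1)
        l=g[r,idx] if axis=='u' else g[idx,r]
        d=np.diff(l)*(1 if rising else -1); d=np.clip(d,0,None)
        i=d.argmax(); w=d[max(0,i-1):i+2]; x=idx[max(0,i-1):i+2][:len(w)]+.5
        x=(w*x).sum()/w.sum(); pts.append((x,r) if axis=='u' else (r,x))
    P=cast(c,np.array(pts),h)[:,:2]*1000
    vx,vy,x0,y0=cv2.fitLine(P.astype(np.float32),cv2.DIST_HUBER,0,.01,.01).ravel()
    res=(P-[x0,y0])@[-vy,vx]
    return np.array([x0,y0]),np.degrees(np.arctan2(vy,vx)),np.abs(res).mean()
E
python3 - <<'E'
from seg import *
T=dict(np.load("top0.npz"));S=dict(np.load("scene0.npz"))
L=edge(T,'u',range(226,258),lambda r:360.5-(r-226)*.07,False,.067)
Rr=edge(T,'u',range(226,262),lambda r:400-(r-226)*.09,True,.072)
B=edge(T,'v',range(366,396),lambda u:219+(u-366)*.07,False,.072)
F1=edge(T,'v',list(range(362,371)),lambda u:263+(u-362)*.09,True,.066)
F2=edge(T,'v',list(range(386,396)),lambda u:265+(u-386)*.09,True,.066)
HL=edge(T,'u',range(222,278),lambda r:355-(r-222)*.07,True,.047)
HR=edge(T,'u',range(226,278),lambda r:406-(r-226)*.07,False,.047)
for n,e in zip("L R B F1 F2 HL HR".split(),(L,Rr,B,F1,F2,HL,HR)): print(n,e[0].round(1),round(e[1],2),round(e[2],2))
# triangulate screws / red tab centroid
g=T["image"].astype(int)
for nm,a,bs in(("L",(367.3,233),[(342.6,226),(358.8,221)]),("R",(392.7,240.7),[(342.6,226),(358.8,221)])):
    print(nm,(cast(T,a,.072)*1000).round(1),[(cast(S,b,.072)*1000).round(1) for b in bs])
red=lambda c:(lambda m:np.argwhere(m)[:,::-1].mean(0))((c["image"][...,0]>150)&(c["image"][...,1]<90)&(np.abs(np.mgrid[0:480,0:640][1]-cast_u(c))<15))
def cast_u(c): return proj(c,[.48,-.23,.07])[0,0]
print("red",(cast(T,red(T),.071)*1000).round(1),(cast(S,red(S),.071)*1000).round(1))
E
```

```text
L [ 548.8 -169.4] -5.85 0.5
R [ 538.6 -280.5] -6.15 0.74
B [ 613.8 -228.6] 84.26 0.42
F1 [ 482.6 -184.9] 87.88 0.08
F2 [ 475.6 -255.5] 87.18 0.07
HL [ 522.  -148.4] -5.87 0.6
HR [ 520.  -298.9] -5.96 0.4
L [[ 572.7 -190.7   72. ]] [array([[ 570.5, -195.9,   72. ]]), array([[ 542.7, -250.8,   72. ]])]
R [[ 548.8 -263.7   72. ]] [array([[ 570.5, -195.9,   72. ]]), array([[ 542.7, -250.8,   72. ]])]
red [[ 475.8 -219.3   71. ]] [[ 474.9 -218.2   71. ]]
```

```bash
python3 - <<'E'
from seg import *
T=dict(np.load("top0.npz"))
p=lambda n,e:print(n,e[0].round(1),round(e[1],2),round(e[2],2))
p("rear front",edge(T,'v',range(270,296),lambda u:283.5-(u-268)*.08,False,.002,span=3))
p("rear left",edge(T,'u',range(264,280),lambda r:267,True,.004,span=3))
p("rear right",edge(T,'u',range(262,278),lambda r:297.5,False,.005,span=3))
I=T["image"].astype(float); blue=I[...,2]-I[...,0]
vs=slice(236,300); 
m=np.zeros((480,640),bool); m[238:290,186:236]=blue[238:290,186:236]>35
w=np.argwhere(m)[:,::-1]; q=cast(T,w,.005)[:,:2]*1000
r=cv2.minAreaRect(q.astype(np.float32)); print("front rect",r,len(q))
# edge lines of blue mask: front (bottom), left, right
def line(pts,h):
    P=cast(T,pts,h)[:,:2]*1000; vx,vy,x,y=cv2.fitLine(P.astype(np.float32),cv2.DIST_HUBER,0,.01,.01).ravel(); return np.round([x,y],1),np.degrees(np.arctan2(vy,vx)).round(2)
us=np.arange(197,221); print("front bottom",line(np.array([(u,np.where(m[:,u])[0].max()+.5) for u in us]),.002))
vv=np.arange(256,266); print("left",line(np.array([(np.where(m[v])[0].min()-.5,v) for v in np.arange(253,264)]),.004)); print("right",line(np.array([(np.where(m[v])[0].max()+.5,v) for v in np.arange(261,271)]),.004))
E
```

```text
rear front [439.9  64.1] -87.29 0.74
rear left [469.6 111.9] 2.93 0.87
rear right [475.9  15.9] 6.88 1.16
front rect ((507.68682861328125, 280.08319091796875), (95.8352279663086, 59.221431732177734), 73.92272186279297) 455
front bottom (array([479.2, 283.7], dtype=float32), np.float32(72.19))
left (array([517.1, 327.5], dtype=float32), np.float32(-15.53))
right (array([491.9, 234.8], dtype=float32), np.float32(-16.17))
```

```bash
cat > go.py <<'E'
import sys,numpy as np
from scipy.spatial.transform import Rotation as R
from plant import status
def pose(yaw,tilt=0): # tool down, x at yaw deg; tilt>0: block back low/front high (about its y)
    return R.from_euler('z',yaw,degrees=True)*R.from_euler('y',tilt,degrees=True)*R.from_euler('x',180,degrees=True)
def delta(p,yaw,tilt=0,s=None):
    s=s or status.get_state(); R0=R.from_quat(s["orientation"])
    return (R0.inv().apply(np.array(p)-s["position"])).round(4).tolist(),(R0.inv()*pose(yaw,tilt)).as_rotvec(degrees=True).round(2).tolist()
if __name__=="__main__":
    a=list(map(float,sys.argv[1:])); print(delta(a[:3],a[3],a[4] if len(a)>4 else 0))
E
python3 go.py .478 .0635 .14 4
```

```text
([0.4732, -0.4825, 0.0914], [-0.09, -0.01, 14.55])
```

Emit:
arm_command([
  {"translation": [0.04,-0.04,0.005],"angular": [0,0,2],"fingers": 1},
  {"translation": [0.085,-0.085,0.01],"angular": [0,0,4],"fingers": 1},
  {"translation": [0.128,-0.13,0.02],"angular": [0,0,6],"fingers": 1},
  {"translation": [0.17,-0.173,0.03],"angular": [0,0,8],"fingers": 1},
  {"translation": [0.213,-0.217,0.04],"angular": [0,0,10],"fingers": 1},
  {"translation": [0.257,-0.26,0.05],"angular": [0,0,12],"fingers": 1},
  {"translation": [0.3,-0.304,0.06],"angular": [0,0,14],"fingers": 1},
  {"translation": [0.343,-0.348,0.07],"angular": [0,0,14.5],"fingers": 1},
  {"translation": [0.387,-0.392,0.08],"angular": [0,0,14.5],"fingers": 1},
  {"translation": [0.43,-0.436,0.09],"angular": [0,0,14.5],"fingers": 1},
], squeeze=60)

```text
time_s: 1.35
position: [0.4523, 0.0067, 0.1411]
orientation: [0.999, 0.035, 0.0, 0.0]
force: [1.5, -1.0, 0.7]
grip_width: 1.0
finger_force: 0.0
```

```bash
python3 go.py .478 .0635 .015 4
```

```text
([0.0295, -0.0549, 0.1261], [0.02, -0.03, 0.06])
```

Emit:
arm_command([
  {"translation": [0.0295,-0.055,0.02],"angular": [0,0,0],"fingers": 1},
  {"translation": [0.0295,-0.055,0.05],"angular": [0,0,0],"fingers": 1},
  {"translation": [0.0295,-0.055,0.085],"angular": [0,0,0],"fingers": 1},
  {"translation": [0.0295,-0.055,0.115],"angular": [0,0,0],"fingers": 1},
  {"translation": [0.0295,-0.055,0.126],"angular": [0,0,0],"fingers": 0.3},
  {"translation": [0.0295,-0.055,0.126],"angular": [0,0,0],"fingers": -0.5},
  {"translation": [0.0295,-0.055,0.126],"angular": [0,0,0],"fingers": -0.5},
  {"translation": [0.0295,-0.055,0.126],"angular": [0,0,0],"fingers": -0.5},
  {"translation": [0.0295,-0.055,0.126],"angular": [0,0,0],"fingers": -0.5},
  {"translation": [0.0295,-0.055,0.126],"angular": [0,0,0],"fingers": -0.5},
], squeeze=60)

```text
time_s: 2.6
position: [0.4775, 0.0616, 0.0157]
orientation: [0.999, 0.035, 0.0, 0.0]
force: [-0.5, -1.0, -0.9]
grip_width: 0.554
finger_force: 63.1
```

```bash
python3 go.py .478 .0635 .13 4; python3 - <<'E'
u,v=566.2+13+6,-167.9
import numpy as np
a=np.radians(-5.93); print(u*np.cos(a)-v*np.sin(a)*1, u*np.sin(a)+v*np.cos(a))
E
```

```text
([0.0007, -0.0018, -0.1143], [0.01, -0.03, 0.05])
564.72220101982 -227.46051454116187
```

Emit:
arm_command([
  {"translation": [0,0,-0.03],"angular": [0,0,0],"fingers": -0.5},
  {"translation": [0,0,-0.075],"angular": [0,0,0],"fingers": -0.5},
  {"translation": [0.006,0.025,-0.11],"angular": [0,0,1],"fingers": -0.5},
  {"translation": [0.017,0.07,-0.12],"angular": [0,0,2.5],"fingers": -0.5},
  {"translation": [0.029,0.125,-0.12],"angular": [0,0,4.5],"fingers": -0.5},
  {"translation": [0.042,0.18,-0.12],"angular": [0,0,6.5],"fingers": -0.5},
  {"translation": [0.054,0.235,-0.12],"angular": [0,0,8.5],"fingers": -0.5},
  {"translation": [0.062,0.275,-0.115],"angular": [0,0,9.9],"fingers": -0.5},
  {"translation": [0.0666,0.291,-0.11],"angular": [0,0,9.9],"fingers": -0.5},
  {"translation": [0.0666,0.2944,-0.105],"angular": [0,0,9.9],"fingers": -0.5},
], squeeze=60)

```text
time_s: 3.85
position: [0.5643, -0.2276, 0.1196]
orientation: [0.999, -0.051, -0.0, -0.0]
force: [-0.5, 1.1, -3.6]
grip_width: 0.552
finger_force: 63.0
```

```bash
python3 - <<'E'
from plant import status, imaging
import cv2,numpy as np
o=[]
for n,(x,y,w,h,k) in dict(top=(340,205,80,90,5),scene=(306,180,100,112,4)).items():
    c=imaging.capture(n); np.savez(f"{n}1.npz",**c); o.append(cv2.resize(c["image"][y:y+h,x:x+w,::-1],(400,450),interpolation=cv2.INTER_CUBIC))
cv2.imwrite("pics/c3.png",cv2.convertScaleAbs(np.hstack(o),alpha=1.2))
s=status.get_state(); print(s["position"],s["orientation"],s["force"],s["ft_torque"])
E
python3 go.py .5647 -.2275 .12 -5.93
```

```text
[ 0.56356965 -0.22594891  0.119079  ] [ 9.98712622e-01 -5.07052491e-02 -1.16763843e-03 -8.43996733e-04] [ 0.70671881  0.9144307  -2.94619984] [-0.00836117  0.01465823  0.01061934]
([0.0013, 0.0014, -0.0009], [-0.09, 0.14, 0.12])
```

View pics/c3.png

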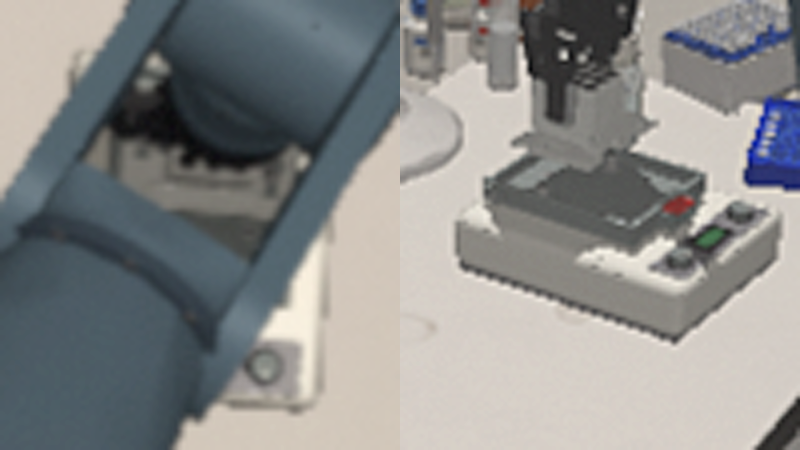

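Emit:
arm_command([
  {"translation": [0,0,0.01],"angular": [0,0,0],"fingers": -0.5},
  {"translation": [0,0,0.018],"angular": [0,0,0],"fingers": -0.5},
  {"translation": [0,0,0.024],"angular": [0,0,0],"fingers": -0.5},
  {"translation": [0,0,0.028],"angular": [0,0,0],"fingers": -0.5},
  {"translation": [0,0,0.031],"angular": [0,0,0],"fingers": -0.5},
  {"translation": [0,0,0.033],"angular": [0,0,0],"fingers": -0.5},
  {"translation": [0,0,0.035],"angular": [0,0,0],"fingers": -0.5},
  {"translation": [0,0,0.037],"angular": [0,0,0],"fingers": -0.5},
  {"translation": [0,0,0.039],"angular": [0,0,0],"fingers": -0.5},
  {"translation": [0,0,0.039],"angular": [0,0,0],"fingers": -0.5},
], squeeze=60)

```text
time_s: 5.2
position: [0.5646, -0.2276, 0.0813]
orientation: [0.999, -0.051, 0.0, 0.0]
force: [0.9, -2.6, -3.1]
grip_width: 0.557
finger_force: 63.0
```

```bash
python3 - <<'E'
from plant import status, imaging
import numpy as np
for i in range(3):
    c=imaging.capture("scene"); s=status.get_state(); print(s["position"].__class__, np.round(s["position"],4),np.round(s["force"],2),np.round(s["ft_torque"],3))
np.savez("scene2.npz",**c)
E
```

```text
<class 'numpy.ndarray'> [ 0.5645 -0.2276  0.0813] [-0.59 -2.55 -3.71] [-0.525 -0.083  0.003]
<class 'numpy.ndarray'> [ 0.5645 -0.2276  0.0813] [ 0.26 -2.84 -4.29] [-0.588 -0.046  0.087]
<class 'numpy.ndarray'> [ 0.5645 -0.2276  0.0813] [ 0.15 -3.24 -3.32] [-0.64   0.021  0.02 ]
```

Emit:
arm_command([
  {"translation": [0,0.0005,0],"angular": [0,0,0],"fingers": -0.5},
  {"translation": [0,0.001,0.001],"angular": [0,0,0],"fingers": -0.5},
  {"translation": [0,0.001,0.002],"angular": [0,0,0],"fingers": -0.5},
  {"translation": [0,0.001,0.003],"angular": [0,0,0],"fingers": -0.5},
  {"translation": [0,0.001,0.004],"angular": [0,0,0],"fingers": -0.5},
  {"translation": [0,0.001,0.005],"angular": [0,0,0],"fingers": -0.5},
  {"translation": [0,0.001,0.006],"angular": [0,0,0],"fingers": -0.5},
  {"translation": [0,0.001,0.007],"angular": [0,0,0],"fingers": -0.5},
  {"translation": [0,0.001,0.007],"angular": [0,0,0],"fingers": -0.5},
  {"translation": [0,0.001,0.007],"angular": [0,0,0],"fingers": -0.5},
], squeeze=60)

```text
time_s: 6.6
position: [0.5648, -0.2283, 0.075]
orientation: [0.999, -0.051, 0.0, 0.0]
force: [-0.8, 1.8, 4.9]
grip_width: 0.551
finger_force: 63.9
```

```bash
cat > st.py <<'E'
from plant import status
import numpy as np
s=status.get_state(); print(s["time_s"],np.round(s["position"],4),np.round(s["force"],2),np.round(s["ft_torque"],3))
E
python3 st.py; python3 go.py .5647 -.2275 .0757 -5.93
```

```text
6.6 [ 0.5648 -0.2283  0.075 ] [-0.77  1.8   4.89] [ 0.47   0.219 -0.02 ]
([-0.0002, -0.0008, -0.0007], [0.01, -0.05, 0.09])
```

Emit:
arm_command([
  {"translation": [0,-0.0004,-0.001],"angular": [0,0,0],"fingers": -0.5},
  {"translation": [0.002,-0.0004,-0.001],"angular": [0,0,0],"fingers": -0.5},
  {"translation": [0.004,-0.0004,-0.001],"angular": [0,0,0],"fingers": -0.5},
  {"translation": [0.006,-0.0004,-0.001],"angular": [0,0,0],"fingers": -0.5},
  {"translation": [0.008,-0.0004,-0.001],"angular": [0,0,0],"fingers": -0.5},
  {"translation": [0.01,-0.0004,-0.001],"angular": [0,0,0],"fingers": -0.5},
  {"translation": [0.012,-0.0004,-0.001],"angular": [0,0,0],"fingers": -0.5},
  {"translation": [0.013,-0.0004,-0.001],"angular": [0,0,0],"fingers": -0.5},
  {"translation": [0.014,-0.0004,-0.001],"angular": [0,0,0],"fingers": -0.5},
  {"translation": [0.014,-0.0004,-0.001],"angular": [0,0,0],"fingers": -0.5},
], squeeze=80)

```text
time_s: 7.85
position: [0.576, -0.2292, 0.0744]
orientation: [0.999, -0.051, -0.003, -0.0]
force: [-11.3, -0.5, 6.3]
grip_width: 0.548
finger_force: 83.5
```

```bash
python3 st.py; python3 go.py .5786 -.2289 .076 -5.93
```

```text
7.85 [ 0.576  -0.2292  0.0744] [-11.25  -0.54   6.34] [-0.105  1.819  0.048]
([0.0026, -0.0006, -0.0016], [-0.03, 0.33, 0.09])
```

Emit:
arm_command([
  {"translation": [0.001,0,-0.0005],"angular": [0,0,0],"fingers": -0.5},
  {"translation": [0.002,0,-0.0005],"angular": [0,0,0],"fingers": -0.5},
  {"translation": [0.003,0,-0.0005],"angular": [0,0,0],"fingers": -0.5},
  {"translation": [0.004,0,-0.0005],"angular": [0,0,0],"fingers": -0.5},
  {"translation": [0.005,0,-0.0005],"angular": [0,0,0],"fingers": -0.5},
  {"translation": [0.006,0,-0.0005],"angular": [0,0,0],"fingers": -0.5},
  {"translation": [0.007,0,-0.0005],"angular": [0,0,0],"fingers": -0.5},
  {"translation": [0.008,0,-0.0005],"angular": [0,0,0],"fingers": -0.5},
  {"translation": [0.009,0,-0.0005],"angular": [0,0,0],"fingers": -0.5},
  {"translation": [0.009,0,-0.0005],"angular": [0,0,0],"fingers": -0.5},
], squeeze=80)

```text
time_s: 9.1
position: [0.5852, -0.2304, 0.075]
orientation: [0.999, -0.051, -0.002, -0.0]
force: [-10.4, -2.3, 5.8]
grip_width: 0.551
finger_force: 83.3
```

```bash
python3 st.py
```

```text
9.1 [ 0.5852 -0.2304  0.075 ] [-10.39  -2.28   5.77] [-0.323  1.816  0.18 ]
```

Emit:
arm_command([
  {"translation": [0.0005,0,0],"angular": [0,0,0],"fingers": -0.5},
  {"translation": [0.001,0,0],"angular": [0,0,0],"fingers": -0.5},
  {"translation": [0.0015,0,0],"angular": [0,0,0],"fingers": -0.5},
  {"translation": [0.002,0,0],"angular": [0,0,0],"fingers": -0.5},
  {"translation": [0.0025,0,0],"angular": [0,0,0],"fingers": -0.5},
  {"translation": [0.003,0,0],"angular": [0,0,0],"fingers": -0.5},
  {"translation": [0.0035,0,0],"angular": [0,0,0],"fingers": -0.5},
  {"translation": [0.004,0,0],"angular": [0,0,0],"fingers": -0.5},
  {"translation": [0.004,0,0],"angular": [0,0,0],"fingers": -0.5},
  {"translation": [0.004,0,0],"angular": [0,0,0],"fingers": -0.5},
], squeeze=80)

```text
time_s: 10.35
position: [0.5857, -0.2304, 0.0737]
orientation: [0.999, -0.051, -0.006, -0.001]
force: [-21.9, -2.5, 7.0]
grip_width: 0.554
finger_force: 83.6
```

```bash
python3 st.py
```

```text
10.35 [ 0.5857 -0.2304  0.0737] [-21.88  -2.51   7.05] [-0.565  3.68   0.245]
```

Emit:
arm_command([
  {"translation": [-0.004,0,0],"angular": [0,0,0],"fingers": -0.5},
  {"translation": [-0.008,0,-0.001],"angular": [0,0,0],"fingers": -0.5},
  {"translation": [-0.011,0,-0.001],"angular": [0,0,0],"fingers": -0.5},
  {"translation": [-0.011,0,-0.001],"angular": [0,0,0],"fingers": -0.5},
  {"translation": [-0.011,0,-0.001],"angular": [0,0,0],"fingers": 0.5},
  {"translation": [-0.011,0,-0.001],"angular": [0,0,0],"fingers": 0.5},
  {"translation": [-0.011,0,-0.02],"angular": [0,0,0],"fingers": 0.5},
  {"translation": [-0.011,0,-0.06],"angular": [0,0,0],"fingers": 0.5},
  {"translation": [-0.011,0,-0.1],"angular": [0,0,0],"fingers": 1},
  {"translation": [-0.011,0,-0.13],"angular": [0,0,0],"fingers": 1},
], squeeze=60)

```text
time_s: 11.6
position: [0.5814, -0.2298, 0.21]
orientation: [0.999, -0.051, 0.002, 0.001]
force: [-0.5, -0.1, 0.4]
grip_width: 1.0
finger_force: 0.0
```

```bash
python3 st.py; python3 go.py .498 .282 .13 -15.9;  python3 go.py .498 .282 .015 -15.9
```

```text
11.6 [ 0.5814 -0.2298  0.21  ] [-0.49 -0.06  0.38] [-0.003 -0.008  0.046]
([-0.1353, -0.5008, 0.0786], [0.07, -0.23, 10.06])
([-0.1358, -0.501, 0.1936], [0.07, -0.23, 10.06])
```

Emit:
arm_command([
  {"translation": [-0.04,-0.03,0],"angular": [0,0,1],"fingers": 1},
  {"translation": [-0.085,-0.07,0],"angular": [0,0,2],"fingers": 1},
  {"translation": [-0.12,-0.12,0],"angular": [0,0,4],"fingers": 1},
  {"translation": [-0.1353,-0.18,0.01],"angular": [0,0,6],"fingers": 1},
  {"translation": [-0.1353,-0.24,0.02],"angular": [0,0,8],"fingers": 1},
  {"translation": [-0.1353,-0.3,0.03],"angular": [0,0,10],"fingers": 1},
  {"translation": [-0.1353,-0.36,0.04],"angular": [0,0,10],"fingers": 1},
  {"translation": [-0.1353,-0.42,0.055],"angular": [0,0,10],"fingers": 1},
  {"translation": [-0.1353,-0.475,0.07],"angular": [0,0,10],"fingers": 1},
  {"translation": [-0.1355,-0.5,0.0786],"angular": [0.07,-0.23,10],"fingers": 1},
])

```text
time_s: 12.85
position: [0.4965, 0.285, 0.1283]
orientation: [0.991, -0.136, -0.001, -0.001]
force: [0.3, 0.2, 1.0]
grip_width: 0.998
finger_force: 0.0
```

```bash
python3 - <<'E'
from plant import status, imaging
import cv2,numpy as np
from h import *
o=[]
for n,(x,y,w,h,k) in dict(top=(340,205,80,90,5),scene=(306,180,100,112,4)).items():
    c=imaging.capture(n); np.savez(f"{n}3.npz",**c); o.append(cv2.resize(c["image"][y:y+h,x:x+w,::-1],(400,450),interpolation=cv2.INTER_CUBIC))
    W=world(c); m=(np.hypot(W[...,0]-.577,W[...,1]+.229)<.06)&(W[...,2]>.1)&(W[...,2]<.118)
    print(n,m.sum(),(W[m].mean(0)*1000).round(1))
cv2.imwrite("pics/c4.png",cv2.convertScaleAbs(np.hstack(o),alpha=1.1))
E
python3 st.py;python3 go.py .498 .282 .015 -15.9
```

```text
top 318 [ 579.5 -230.9  110.2]
scene 179 [ 574.9 -226.4  108.3]
12.95 [0.4962 0.2843 0.1277] [-0.21  0.01  0.57] [-0.037 -0.052 -0.021]
([0.0028, 0.002, 0.1127], [-0.1, 0.23, 0.25])
```

View pics/c4.png

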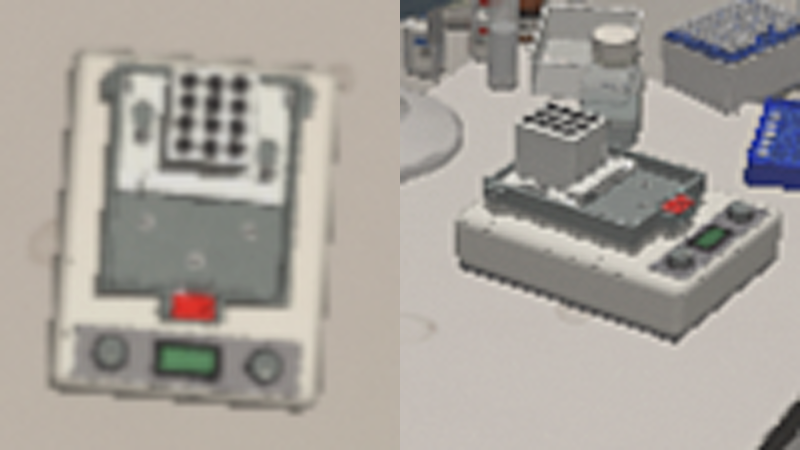

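```bash
python3 - <<'E'
from seg import *
T=dict(np.load("top3.npz"))
e=edge(T,'v',range(365,396),lambda u:243+(u-365)*.1,False,.0725,span=3); print(e)
a=np.radians(-5.93); print("u of bridge",e[0]@[np.cos(a),np.sin(a)])
E
```

```text
(array([ 540.2339, -231.2025], dtype=float32), np.float32(82.93453), np.float64(0.3977635938706142))
u of bridge 561.229323110728
```

Emit:
arm_command([
  {"translation": [0.0028,0.002,0.02],"angular": [-0.1,0.23,0.25],"fingers": 1},
  {"translation": [0.0028,0.002,0.05],"angular": [-0.1,0.23,0.25],"fingers": 1},
  {"translation": [0.0028,0.002,0.085],"angular": [-0.1,0.23,0.25],"fingers": 1},
  {"translation": [0.0028,0.002,0.107],"angular": [-0.1,0.23,0.25],"fingers": 1},
  {"translation": [0.0028,0.002,0.1127],"angular": [-0.1,0.23,0.25],"fingers": 0.3},
  {"translation": [0.0028,0.002,0.1127],"angular": [-0.1,0.23,0.25],"fingers": -0.5},
  {"translation": [0.0028,0.002,0.1127],"angular": [-0.1,0.23,0.25],"fingers": -0.5},
  {"translation": [0.0028,0.002,0.1127],"angular": [-0.1,0.23,0.25],"fingers": -0.5},
  {"translation": [0.0028,0.002,0.1127],"angular": [-0.1,0.23,0.25],"fingers": -0.5},
  {"translation": [0.0028,0.002,0.1127],"angular": [-0.1,0.23,0.25],"fingers": -0.5},
], squeeze=100)

```text
time_s: 14.2
position: [0.5, 0.2795, 0.0166]
orientation: [0.99, -0.14, 0.002, -0.0]
force: [-0.2, -1.3, 7.8]
grip_width: 0.524
finger_force: 103.6
```

```bash
python3 st.py; python3 go.py .498 .282 .13 -15.9
```

```text
14.2 [0.5    0.2795 0.0166] [-0.17 -1.29  7.83] [-0.012  0.024  0.044]
([-0.0022, -0.0019, -0.1134], [-0.05, -0.17, -0.2])
```

```bash
python3 go.py .5014 -.2215 .125 -5.93 18
```

```text
([0.1407, 0.4809, -0.1084], [-1.63, -18.13, -10.08])
```

Emit:
arm_command([
  {"translation": [0,0,-0.04],"angular": [0,0,0],"fingers": -0.5},
  {"translation": [0.005,0.02,-0.09],"angular": [0,0,0],"fingers": -0.5},
  {"translation": [0.017,0.06,-0.11],"angular": [-0.2,-2,-1.1],"fingers": -0.5},
  {"translation": [0.034,0.118,-0.11],"angular": [-0.4,-4.5,-2.5],"fingers": -0.5},
  {"translation": [0.051,0.176,-0.11],"angular": [-0.65,-7.2,-4],"fingers": -0.5},
  {"translation": [0.068,0.234,-0.11],"angular": [-0.9,-10,-5.5],"fingers": -0.5},
  {"translation": [0.085,0.292,-0.11],"angular": [-1.1,-12.6,-7],"fingers": -0.5},
  {"translation": [0.102,0.35,-0.11],"angular": [-1.35,-15,-8.4],"fingers": -0.5},
  {"translation": [0.118,0.405,-0.11],"angular": [-1.5,-17,-9.5],"fingers": -0.5},
  {"translation": [0.13,0.445,-0.11],"angular": [-1.63,-18.13,-10.08],"fingers": -0.5},
], squeeze=100)

```text
time_s: 15.45
position: [0.4996, -0.1869, 0.125]
orientation: [0.986, -0.052, -0.158, -0.008]
force: [0.9, 0.4, -2.6]
grip_width: 0.523
finger_force: 103.2
```

```bash
python3 st.py; python3 go.py .5014 -.2215 .115 -5.93 18
```

```text
15.45 [ 0.4996 -0.1869  0.125 ] [ 0.92  0.43 -2.57] [ 0.034 -0.348 -0.019]
([0.0083, 0.0342, 0.0079], [0.05, 0.21, -0.09])
```

Emit:
arm_command([
  {"translation": [0.002,0.01,0.002],"angular": [0,0,0],"fingers": -0.5},
  {"translation": [0.004,0.02,0.004],"angular": [0,0,0],"fingers": -0.5},
  {"translation": [0.006,0.028,0.006],"angular": [0.05,0.2,0],"fingers": -0.5},
  {"translation": [0.0083,0.0342,0.008],"angular": [0.05,0.2,0],"fingers": -0.5},
  {"translation": [0.0083,0.0342,0.008],"angular": [0.05,0.2,0],"fingers": -0.5},
  {"translation": [0.0083,0.0342,0.008],"angular": [0.05,0.2,0],"fingers": -0.5},
  {"translation": [0.0083,0.0342,0.008],"angular": [0.05,0.2,0],"fingers": -0.5},
  {"translation": [0.0083,0.0342,0.008],"angular": [0.05,0.2,0],"fingers": -0.5},
  {"translation": [0.0083,0.0342,0.008],"angular": [0.05,0.2,0],"fingers": -0.5},
  {"translation": [0.0083,0.0342,0.008],"angular": [0.05,0.2,0],"fingers": -0.5},
], squeeze=100)

```text
time_s: 16.7
position: [0.5016, -0.2189, 0.1148]
orientation: [0.986, -0.051, -0.156, -0.008]
force: [0.4, 1.0, -2.1]
grip_width: 0.521
finger_force: 103.3
```

```bash
python3 - <<'E'
from plant import status, imaging
import cv2,numpy as np
from h import *
o=[]
for n,(x,y,w,h) in dict(top=(345,205,80,90),scene=(316,185,80,90)).items():
    c=imaging.capture(n); np.savez(f"{n}4.npz",**c); im=c["image"][y:y+h,x:x+w,::-1]
    im=cv2.resize(im,(400,450),interpolation=cv2.INTER_CUBIC)
    for i in range(0,w,10): cv2.putText(im,str(x+i),(i*5,9),0,.33,(0,0,255))
    for i in range(0,h,10): cv2.putText(im,str(y+i),(0,i*5+4),0,.33,(0,0,255))
    o.append(im)
cv2.imwrite("pics/c5.png",np.hstack(o))
E
python3 st.py; python3 go.py .5014 -.2215 .0894 -5.93 18
```

```text
16.8 [ 0.5016 -0.2189  0.1148] [ 0.12  0.41 -3.01] [-0.025 -0.287  0.023]
([0.0079, 0.0026, 0.0241], [0.01, -0.01, -0.02])
```

View pics/c5.png

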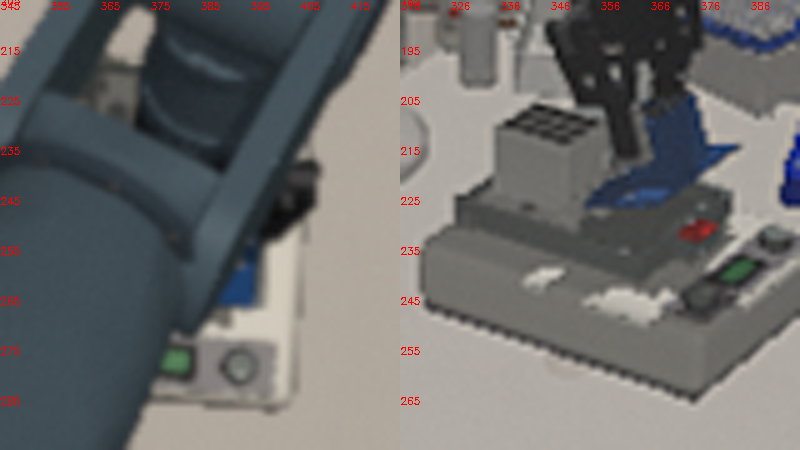

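```bash
python3 - <<'E'
from h import *
from go import pose
from plant import status
s=status.get_state(); S=dict(np.load("scene4.npz")); T=dict(np.load("top4.npz"))
from scipy.spatial.transform import Rotation as R
B=R.from_quat(s["orientation"])*R.from_euler('x',180,degrees=True) # block axes
P={"tip L":(35.25,28.75,2),"tip botL":(35.25,28.75,0),"backL top":(26.25,48.5,5),"backL bot":(26.25,48.5,0),"frontL":(-26.25,48.5,5),"frontR":(-26.25,-48.5,5),"wellFL":(-22,23,45),"tip R":(35.25,-24.75,2)}
p=np.array(list(P.values()))-[-4,0,16]
w=s["position"]+B.apply(p/1000)
for k,a,b in zip(P,proj(S,w),proj(T,w)): print(k,a.round(1),b.round(1))
print("per mm block x",(proj(S,s["position"]+B.apply([.01,0,0]))-proj(S,s["position"]))/10)
# blue mask extremes in scene
I=S["image"].astype(int); m=(I[...,2]-I[...,0]>25); m[:, :340]=0;m[:195]=0;m[235:]=0;m[:,388:]=0
n,L,st,_=cv2.connectedComponentsWithStats(m.astype(np.uint8)); k=1+st[1:,4].argmax(); q=np.argwhere(L==k)[:,::-1]
print("extremes",q[q[:,0].argmin()],q[q[:,0].argmax()],q[q[:,1].argmax()],q[q[:,1].argmin()])
# rear block: predicted vs measured well-top centre for bias check
W=world(S); mm=(np.hypot(W[...,0]-.577,W[...,1]+.229)<.06)&(W[...,2]>.104)&(W[...,2]<.118)
E
```

```text
tip L [352.2 223.7] [369.1 244.1]
tip botL [352.4 224.3] [369.1 244.4]
backL top [350.8 225.1] [362.2 245.9]
backL bot [351.2 226.7] [362.  246.6]
frontL [365.5 224.7] [361.2 262.6]
frontR [382.3 212.9] [395.6 265.6]
wellFL [365.8 208.8] [371.7 256. ]
tip R [361.6 217.2] [387.8 245.7]
per mm block x [[-0.27607735  0.01000614]]
extremes [353 225] [382 214] [363 226] [374 204]
```

Emit:
arm_command([
  {"translation": [0.001,0.0026,0.003],"angular": [0,0,0],"fingers": -0.5},
  {"translation": [0.003,0.0026,0.008],"angular": [0,0,0],"fingers": -0.5},
  {"translation": [0.0045,0.0026,0.0135],"angular": [0,0,0],"fingers": -0.5},
  {"translation": [0.006,0.0026,0.0185],"angular": [0,0,0],"fingers": -0.5},
  {"translation": [0.007,0.0026,0.0215],"angular": [0,0,0],"fingers": -0.5},
  {"translation": [0.0079,0.0026,0.024],"angular": [0,0,0],"fingers": -0.5},
  {"translation": [0.0079,0.0026,0.024],"angular": [0,0,0],"fingers": -0.5},
  {"translation": [0.0079,0.0026,0.024],"angular": [0,0,0],"fingers": -0.5},
  {"translation": [0.0079,0.0026,0.024],"angular": [0,0,0],"fingers": -0.5},
  {"translation": [0.0079,0.0026,0.024],"angular": [0,0,0],"fingers": -0.5},
], squeeze=100)

```text
time_s: 18.05
position: [0.5015, -0.2216, 0.0896]
orientation: [0.986, -0.051, -0.156, -0.008]
force: [-0.5, 0.5, -3.2]
grip_width: 0.521
finger_force: 103.3
```

```bash
python3 st.py; python3 go.py .5014 -.2215 .086 -5.93 18
```

```text
18.05 [ 0.5015 -0.2216  0.0896] [-0.51  0.48 -3.19] [ 0.014 -0.306 -0.012]
([0.001, -0.0, 0.0035], [0.02, -0.02, -0.03])
```

Emit:
arm_command([
  {"translation": [0.0002,0,0.0005],"angular": [0,0,0],"fingers": -0.5},
  {"translation": [0.0003,0,0.001],"angular": [0,0,0],"fingers": -0.5},
  {"translation": [0.0005,0,0.0015],"angular": [0,0,0],"fingers": -0.5},
  {"translation": [0.0006,0,0.002],"angular": [0,0,0],"fingers": -0.5},
  {"translation": [0.0008,0,0.0025],"angular": [0,0,0],"fingers": -0.5},
  {"translation": [0.0009,0,0.0029],"angular": [0,0,0],"fingers": -0.5},
  {"translation": [0.0009,0,0.0029],"angular": [0,0,0],"fingers": -0.5},
  {"translation": [0.0009,0,0.0029],"angular": [0,0,0],"fingers": -0.5},
  {"translation": [0.0009,0,0.0029],"angular": [0,0,0],"fingers": -0.5},
  {"translation": [0.0009,0,0.0029],"angular": [0,0,0],"fingers": -0.5},
], squeeze=100)

```text
time_s: 19.3
position: [0.5015, -0.2215, 0.0867]
orientation: [0.986, -0.051, -0.156, -0.008]
force: [-0.2, 0.8, 1.3]
grip_width: 0.519
finger_force: 103.4
```

```bash
python3 st.py
```

```text
19.3 [ 0.5015 -0.2215  0.0867] [-0.17  0.82  1.3 ] [ 0.124 -0.015 -0.006]
```

Emit:
arm_command([
  {"translation": [-0.0003,0,-0.0008],"angular": [0,0,0],"fingers": -0.5},
  {"translation": [0.0007,0,-0.0011],"angular": [0,0,0],"fingers": -0.5},
  {"translation": [0.0016,0,-0.0014],"angular": [0,0,0],"fingers": -0.5},
  {"translation": [0.0026,0,-0.0017],"angular": [0,0,0],"fingers": -0.5},
  {"translation": [0.0035,0,-0.002],"angular": [0,0,0],"fingers": -0.5},
  {"translation": [0.0045,0,-0.0023],"angular": [0,0,0],"fingers": -0.5},
  {"translation": [0.0054,0,-0.0027],"angular": [0,0,0],"fingers": -0.5},
  {"translation": [0.0064,0,-0.003],"angular": [0,0,0],"fingers": -0.5},
  {"translation": [0.0073,0,-0.0033],"angular": [0,0,0],"fingers": -0.5},
  {"translation": [0.0073,0,-0.0033],"angular": [0,0,0],"fingers": -0.5},
], squeeze=100)

```text
time_s: 20.55
position: [0.5094, -0.2223, 0.0874]
orientation: [0.986, -0.051, -0.156, -0.008]
force: [0.3, 0.2, -2.7]
grip_width: 0.521
finger_force: 103.4
```

```bash
python3 st.py
```

```text
20.55 [ 0.5094 -0.2223  0.0874] [ 0.28  0.2  -2.71] [ 0.002 -0.333  0.022]
```

Emit:
arm_command([
  {"translation": [0.001,0,-0.0003],"angular": [0,0,0],"fingers": -0.5},
  {"translation": [0.0019,0,-0.0006],"angular": [0,0,0],"fingers": -0.5},
  {"translation": [0.0029,0,-0.0009],"angular": [0,0,0],"fingers": -0.5},
  {"translation": [0.0038,0,-0.0012],"angular": [0,0,0],"fingers": -0.5},
  {"translation": [0.0048,0,-0.0015],"angular": [0,0,0],"fingers": -0.5},
  {"translation": [0.0057,0,-0.0019],"angular": [0,0,0],"fingers": -0.5},
  {"translation": [0.0067,0,-0.0022],"angular": [0,0,0],"fingers": -0.5},
  {"translation": [0.0076,0,-0.0025],"angular": [0,0,0],"fingers": -0.5},
  {"translation": [0.0076,0,-0.0025],"angular": [0,0,0],"fingers": -0.5},
  {"translation": [0.0076,0,-0.0025],"angular": [0,0,0],"fingers": -0.5},
], squeeze=100)

```text
time_s: 21.8
position: [0.5172, -0.2231, 0.0874]
orientation: [0.986, -0.051, -0.156, -0.008]
force: [-0.6, -0.0, -2.7]
grip_width: 0.522
finger_force: 103.4
```

```bash
python3 st.py
```

```text
21.8 [ 0.5172 -0.2231  0.0874] [-0.63 -0.03 -2.73] [-0.06  -0.104 -0.024]
```

Emit:
arm_command([
  {"translation": [0.001,0,-0.0003],"angular": [0,0,0],"fingers": -0.5},
  {"translation": [0.0019,0,-0.0006],"angular": [0,0,0],"fingers": -0.5},
  {"translation": [0.0029,0,-0.0009],"angular": [0,0,0],"fingers": -0.5},
  {"translation": [0.0038,0,-0.0012],"angular": [0,0,0],"fingers": -0.5},
  {"translation": [0.0048,0,-0.0015],"angular": [0,0,0],"fingers": -0.5},
  {"translation": [0.0048,0,-0.0015],"angular": [0,0,0],"fingers": -0.5},
  {"translation": [0.0048,0,-0.0015],"angular": [0,0,0],"fingers": -0.5},
  {"translation": [0.0048,0,-0.0015],"angular": [0,0,0],"fingers": -0.5},
  {"translation": [0.0048,0,-0.0015],"angular": [0,0,0],"fingers": -0.5},
  {"translation": [0.0048,0,-0.0015],"angular": [0,0,0],"fingers": -0.5},
], squeeze=100)

```text
time_s: 23.05
position: [0.521, -0.2236, 0.0874]
orientation: [0.986, -0.051, -0.158, -0.008]
force: [-7.9, -0.4, 0.8]
grip_width: 0.52
finger_force: 103.4
```

```bash
python3 - <<'E'
from plant import imaging
import cv2,numpy as np
x,y,w,h=316,185,80,60
c=imaging.capture("scene"); im=cv2.resize(c["image"][y:y+h,x:x+w,::-1],(800,600),interpolation=cv2.INTER_CUBIC)
cv2.imwrite("pics/c6.png",cv2.convertScaleAbs(im,alpha=1.5))
E
python3 st.py
```

```text
23.1 [ 0.521  -0.2236  0.0874] [-6.8  -0.91  0.9 ] [-0.03   1.181  0.006]
```

View pics/c6.png

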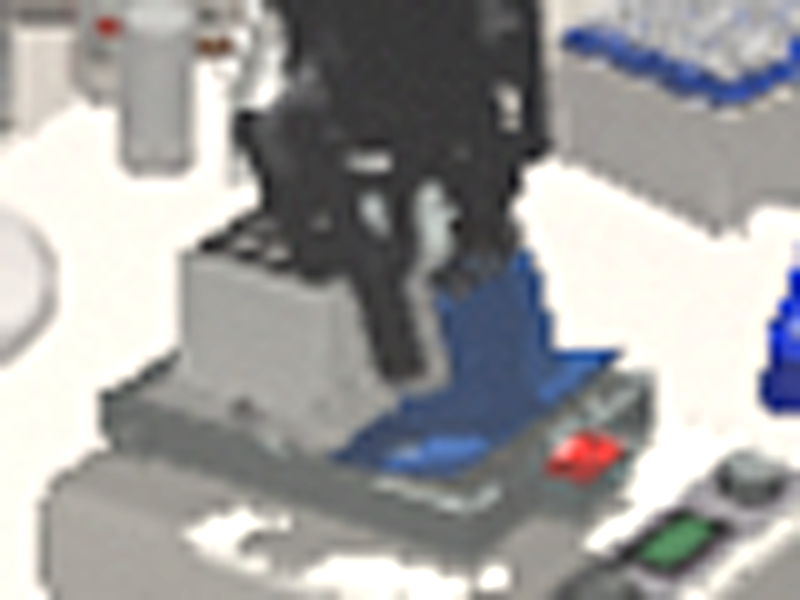

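```bash
cat > piv.py <<'E'
import sys,numpy as np
from go import *
v=-168.5; a=np.radians(-5.93)
st=status.get_state()
def at(tu,tz,th):
    t=np.radians(th); u=tu-(39.3*np.cos(t)-16*np.sin(t)); z=tz+39.3*np.sin(t)+16*np.cos(t)
    return np.array([u*np.cos(a)-v*np.sin(a),u*np.sin(a)+v*np.cos(a),z])/1000
for g in sys.argv[1:]:
    tu,tz,th=map(float,g.split(",")); p=at(tu,tz,th); print(g,p.round(4),*delta(p,-5.93,th,st))
E
python3 piv.py 571.5,60.5,18 571.7,60.5,15 571.8,60.5,12 572,60.5,9 572.2,60.5,6
```

```text
571.5,60.5,18 [ 0.5188 -0.2233  0.0879] [-0.0023, -0.0001, 0.0002] [0.01, 0.18, -0.03]
571.7,60.5,15 [ 0.5176 -0.2232  0.0861] [-0.0029, -0.0001, 0.0022] [0.01, 3.18, -0.03]
571.8,60.5,12 [ 0.5164 -0.223   0.0843] [-0.0034, -0.0001, 0.0043] [0.01, 6.18, -0.03]
572,60.5,9 [ 0.5154 -0.2229  0.0825] [-0.0038, -0.0001, 0.0064] [0.01, 9.18, -0.03]
572.2,60.5,6 [ 0.5145 -0.2228  0.0805] [-0.0041, -0.0001, 0.0085] [0.01, 12.18, -0.03]
```

Emit:
arm_command([
  {"translation": [-0.0012,0,0.0003],"angular": [0,0,0],"fingers": -0.5},
  {"translation": [-0.0025,0,0.0008],"angular": [0,1.2,0],"fingers": -0.5},
  {"translation": [-0.0027,0,0.0015],"angular": [0,2.2,0],"fingers": -0.5},
  {"translation": [-0.0029,0,0.0022],"angular": [0,3.2,0],"fingers": -0.5},
  {"translation": [-0.0032,0,0.0032],"angular": [0,4.7,0],"fingers": -0.5},
  {"translation": [-0.0034,0,0.0043],"angular": [0,6.2,0],"fingers": -0.5},
  {"translation": [-0.0036,0,0.0053],"angular": [0,7.7,0],"fingers": -0.5},
  {"translation": [-0.0038,0,0.0064],"angular": [0,9.2,0],"fingers": -0.5},
  {"translation": [-0.0038,0,0.0064],"angular": [0,9.2,0],"fingers": -0.5},
  {"translation": [-0.0038,0,0.0064],"angular": [0,9.2,0],"fingers": -0.5},
], squeeze=120)

```text
time_s: 24.35
position: [0.5168, -0.2232, 0.0829]
orientation: [0.996, -0.052, -0.076, -0.004]
force: [-6.0, -1.2, 0.6]
grip_width: 0.517
finger_force: 125.8
```

```bash
python3 st.py; python3 piv.py 572,60.5,9 572.2,60.5,6 572.3,60,3 572.3,60,0 572.3,56,0 572.3,52,0
```

```text
24.35 [ 0.5168 -0.2232  0.0829] [-6.04 -1.2   0.59] [-0.107  0.877  0.007]
572,60.5,9 [ 0.5154 -0.2229  0.0825] [-0.0013, -0.0001, 0.0006] [0.03, -0.24, -0.02]
572.2,60.5,6 [ 0.5145 -0.2228  0.0805] [-0.0019, -0.0001, 0.0027] [0.03, 2.76, -0.02]
572.3,60,3 [ 0.5136 -0.2228  0.078 ] [-0.0024, -0.0001, 0.0053] [0.03, 5.76, -0.02]
572.3,60,0 [ 0.5127 -0.2227  0.076 ] [-0.003, -0.0001, 0.0074] [0.03, 8.76, -0.02]
572.3,56,0 [ 0.5127 -0.2227  0.072 ] [-0.0024, -0.0001, 0.0114] [0.03, 8.76, -0.02]
572.3,52,0 [ 0.5127 -0.2227  0.068 ] [-0.0018, -0.0001, 0.0153] [0.03, 8.76, -0.02]
```

Emit:
arm_command([
  {"translation": [-0.0022,0,0.0006],"angular": [0,0,0],"fingers": -0.5},
  {"translation": [-0.0025,0,0.0016],"angular": [0,1.4,0],"fingers": -0.5},
  {"translation": [-0.0028,0,0.0027],"angular": [0,2.8,0],"fingers": -0.5},
  {"translation": [-0.0031,0,0.004],"angular": [0,4.3,0],"fingers": -0.5},
  {"translation": [-0.0034,0,0.0053],"angular": [0,5.8,0],"fingers": -0.5},
  {"translation": [-0.0037,0,0.0064],"angular": [0,7.3,0],"fingers": -0.5},
  {"translation": [-0.004,0,0.0074],"angular": [0,8.8,0],"fingers": -0.5},
  {"translation": [-0.0038,0,0.009],"angular": [0,8.8,0],"fingers": -0.5},
  {"translation": [-0.0036,0,0.0105],"angular": [0,8.8,0],"fingers": -0.5},
  {"translation": [-0.0034,0,0.0114],"angular": [0,8.8,0],"fingers": -0.5},
], squeeze=120)

```text
time_s: 25.6
position: [0.5134, -0.2231, 0.0741]
orientation: [0.999, -0.052, 0.002, 0.001]
force: [-2.7, -0.7, 0.6]
grip_width: 0.511
finger_force: 125.9
```

```bash
python3 st.py; python3 piv.py 571,60,0 571,52,0; python3 - <<'E'
from plant import imaging
import cv2,numpy as np
o=[]
x,y,w,h=326,205,60,45
c=imaging.capture("scene"); im=cv2.resize(c["image"][y:y+h,x:x+w,::-1],(800,600),interpolation=cv2.INTER_CUBIC)
cv2.imwrite("pics/c7.png",cv2.convertScaleAbs(im,alpha=1.5))
E
```

```text
25.6 [ 0.5134 -0.2231  0.0741] [-2.67 -0.66  0.6 ] [0.051 0.532 0.113]
571,60,0 [ 0.5114 -0.2225  0.076 ] [-0.002, -0.0003, -0.0019] [0.09, -0.28, -0.01]
571,52,0 [ 0.5114 -0.2225  0.068 ] [-0.002, -0.0004, 0.0061] [0.09, -0.28, -0.01]
```

View pics/c7.png

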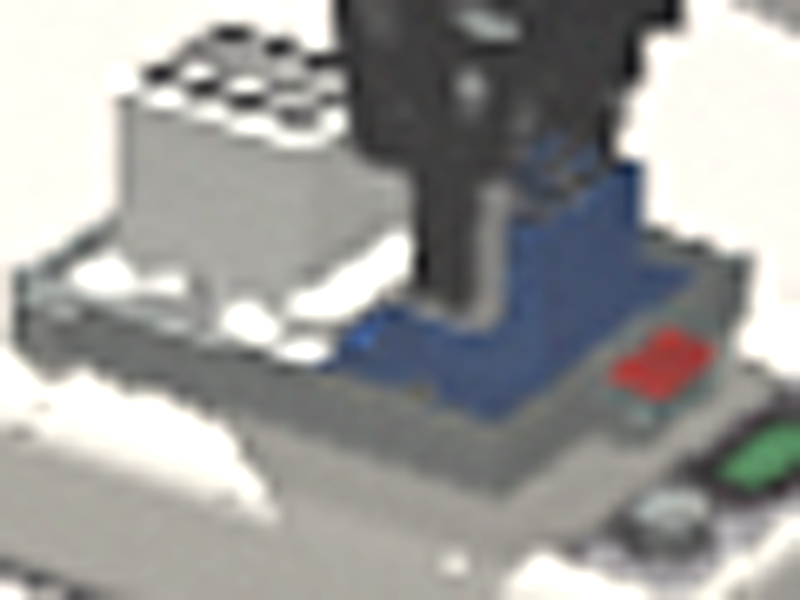

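Emit:
arm_command([
  {"translation": [-0.0005,0,0.001],"angular": [0,0,0],"fingers": -0.5},
  {"translation": [-0.001,0,0.002],"angular": [0,0,0],"fingers": -0.5},
  {"translation": [-0.001,0,0.003],"angular": [0,0,0],"fingers": -0.5},
  {"translation": [-0.001,0,0.004],"angular": [0,0,0],"fingers": -0.5},
  {"translation": [-0.001,0,0.005],"angular": [0,0.5,0],"fingers": -0.5},
  {"translation": [-0.001,0,0.006],"angular": [0,1,0],"fingers": -0.5},
  {"translation": [-0.001,0,0.007],"angular": [0,1,0],"fingers": -0.5},
  {"translation": [-0.001,0,0.008],"angular": [0,1,0],"fingers": -0.5},
  {"translation": [-0.001,0,0.008],"angular": [0,1,0],"fingers": -0.5},
  {"translation": [-0.001,0,0.008],"angular": [0,1,0],"fingers": -0.5},
], squeeze=120)

```text
time_s: 26.9
position: [0.5146, -0.2233, 0.0694]
orientation: [0.999, -0.052, 0.013, 0.002]
force: [-5.2, 8.8, 35.2]
grip_width: 0.517
finger_force: 130.7
```

```bash
python3 st.py; python3 go.py .5114 -.2225 .066 -5.93 -1
```

```text
26.9 [ 0.5146 -0.2233  0.0694] [-5.19  8.81 35.22] [1.814 0.85  0.264]
([-0.0034, -0.0005, 0.0034], [0.14, -0.54, 0.0])
```

Emit:
arm_command([
  {"translation": [0,0,-0.004],"angular": [0,-0.5,0],"fingers": -0.5},
  {"translation": [-0.001,0,-0.008],"angular": [0,-1.4,0],"fingers": -0.5},
  {"translation": [-0.002,0,-0.0085],"angular": [0,-1.4,0],"fingers": -0.3},
  {"translation": [-0.002,0,-0.0085],"angular": [0,-1.4,0],"fingers": 0.4},
  {"translation": [-0.002,0,-0.0085],"angular": [0,-1.4,0],"fingers": 0.4},
  {"translation": [-0.002,0,-0.0085],"angular": [0,-1.4,0],"fingers": 0.4},
  {"translation": [-0.002,0,-0.025],"angular": [0,-1.4,0],"fingers": 0.4},
  {"translation": [-0.002,0,-0.06],"angular": [0,-1.4,0],"fingers": 0.4},
  {"translation": [-0.002,0,-0.11],"angular": [0,-1.4,0],"fingers": 0.4},
  {"translation": [-0.002,0,-0.15],"angular": [0,-1.4,0],"fingers": 0.4},
], squeeze=60)

```text
time_s: 28.15
position: [0.5065, -0.2222, 0.2168]
orientation: [0.999, -0.052, -0.002, 0.001]
force: [0.3, 0.4, -0.2]
grip_width: 0.704
finger_force: 0.0
```

Emit:
arm_command([
  {"translation": [0,-0.04,-0.005],"angular": [0,0,0],"fingers": 0.4},
  {"translation": [0,-0.09,-0.01],"angular": [0,0,0],"fingers": 0.4},
  {"translation": [0,-0.14,-0.01],"angular": [0,0,0],"fingers": 0},
  {"translation": [0,-0.19,-0.01],"angular": [0,0,0],"fingers": -0.5},
  {"translation": [0,-0.24,-0.01],"angular": [0,0,0],"fingers": -1},
  {"translation": [0,-0.28,-0.01],"angular": [0,0,0],"fingers": -1},
  {"translation": [0,-0.3,-0.01],"angular": [0,0,0],"fingers": -1},
  {"translation": [0,-0.3,-0.01],"angular": [0,0,0],"fingers": -1},
  {"translation": [0,-0.3,-0.01],"angular": [0,0,0],"fingers": -1},
  {"translation": [0,-0.3,-0.01],"angular": [0,0,0],"fingers": -1},
])

```text
time_s: 29.4
position: [0.5373, 0.0755, 0.2238]
orientation: [0.999, -0.052, -0.003, 0.0]
force: [-0.9, 0.4, -0.3]
grip_width: -0.001
finger_force: 0.0
```

```bash
python3 st.py; python3 - <<'E'
from plant import imaging
import cv2,numpy as np
o=[]
from h import *
for n,(x,y,w,h) in dict(top=(350,210,60,90),scene=(326,190,60,90)).items():
    c=imaging.capture(n); np.savez(f"{n}5.npz",**c); o.append(cv2.resize(c["image"][y:y+h,x:x+w,::-1],(400,600),interpolation=cv2.INTER_CUBIC))
    W=world(c); I=c["image"].astype(int); bl=(I[...,2]-I[...,0]>25)&(np.hypot(W[...,0]-.513,W[...,1]+.223)<.06)&(W[...,2]<.085)&(W[...,2]>.05)
    P=W[bl]; A=np.c_[P[:,:2]-P[:,:2].mean(0),np.ones(len(P))]; k=np.linalg.lstsq(A,P[:,2],rcond=None)[0]; print(n,len(P),"plate z",k[2],"slope deg",np.degrees(k[:2]))
    red=(I[...,0]>140)&(I[...,1]<90)&(np.hypot(W[...,0]-.475,W[...,1]+.219)<.04); old=dict(np.load(f"{n}0.npz"));J=old["image"].astype(int);Wo=world(old)
    ro=(J[...,0]>140)&(J[...,1]<90)&(np.hypot(Wo[...,0]-.475,Wo[...,1]+.219)<.04)
    for r in(ro,red): print("  red",r.sum(),(cast(c,np.argwhere(r)[:,::-1].mean(0),.071)*1000).round(1))
cv2.imwrite("pics/c8.png",cv2.convertScaleAbs(np.hstack(o),alpha=1.2))
E
```

```text
29.4 [0.5373 0.0755 0.2238] [-0.87  0.41 -0.31] [0.06  0.042 0.07 ]
top 389 plate z 0.06523211705370704 slope deg [-1.18280834  0.41809042]
  red 38 [[ 475.9 -219.9   71. ]]
  red 39 [[ 475.7 -220.1   71. ]]
scene 131 plate z 0.07112945450744697 slope deg [-13.60694348   5.429497  ]
  red 12 [[ 474.7 -219.3   71. ]]
  red 15 [[ 474. -220.   71.]]
```

View pics/c8.png

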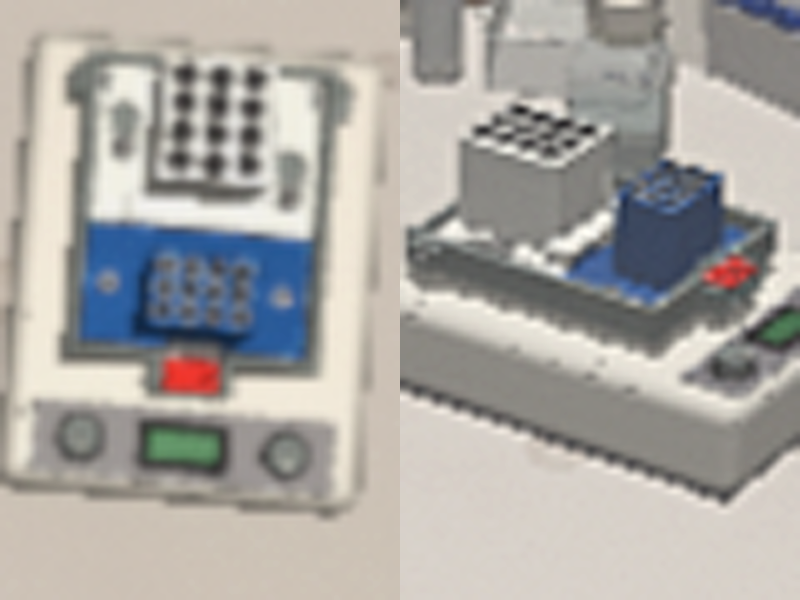

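```bash
python3 -c "
from plant import order; print(order.hand_in())"
```

```text
the job is handed in; nothing more can be done
None
```

I handed in the job at about 29 s. The rear block is slid home against the back wall. The front block is hooked and lying flat, and the last picture shows the catch back in its closed position over the plate. I did not touch the rack, bottle or carton.

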